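# Clear the pile onto the shadow mats

## Robot

A 7-joint arm with a two-finger parallel gripper is mounted at the origin on the work surface; the furniture and walls round the work are solid. World frame = base frame: x ahead of the robot, y to its left, z up, the work surface at z = 0. Lengths are in m, angles in rad, forces in N, time in s.
With the tool pointing down it reaches from about 0.425 to 0.925 m from the base axis. Payload 6.8 kg.
Tool frame: the origin (TCP) lies on the mounting face of the last link; the fingertips stand 173 mm ahead of it and the grasp point (between the pads) lies 155 mm ahead of it; z points along the fingers, y is the line along which they close (so a half turn about z gives the same grasp; the last joint's range is limited). The gripper opens to 85 mm and grips with 20 to 120 N. Pads are 22 mm wide; open, the fingers measure 114 mm over their backs; the gripper's body (76 mm by 85 mm) begins 54 mm behind the grasp point. The pads swing forward as they close: fully open they stand 13 mm farther back than shut.
Start: joints at [1.114, 0.477, 0.022, 1.555, -0.011, 1.109, -0.083], TCP at [0.231, -0.634, 0.405] pointing down, gripper open.
Joint ranges: [-2.96, 2.96], [-0.34, 2.1], [-1.41, 1.46], [0.24, 2.44], [-1.37, 4.51], [0.17, 1.92], [-2.96, 2.96]. Speed limits (rad/s): [2.39, 2.39, 3.14, 3.14, 3.14, 3.14, 3.14].

## Interface

Orientations are given as a rotation vector (axis times angle).
In Python, from station import manip, vision gives the robot as it stands. The module is installed in compiled form; this text tells all that it offers.
- The arm moves only by the shell command python3 -m pendant 'ROWS' [FORCE]. ROWS is JSON, a list of rows, each a list of 3 entries, a list of its own where there are three numbers: the shift along the tool's x, y, z in cm, then the turn about the tool's z in rad, then the closure, from 0 (fully open) to 1 (shut). A call has exactly 8 rows; each row shifts and turns the commanded pose from where the row before left it, along the tool's axes as they then stand; what a row does not reach is not made up. A row lasts 1/12 s, in which the tool goes at most 41.7 mm and 7.16 degrees, less where a joint would pass 70% of its speed; a pose out of reach is approached as far as the arm can. A call is refused whole if a number of a shift passes 4.17 or a number of a turn 0.125, either way. A call with a gripper value outside its range is refused whole. The fingers move at their own pace and stop on an object; FORCE is the grip in N (left out, the last holds). Time passes only in rows, so rows that do not move let the fingers close, or fill a call up. It gives the time, the measured TCP pose, the force, the opening and the grip force at its end, in the units of the state.
- manip.get_state(): the state, without advancing time (a new reading comes with each control period).
- vision.snapshot(name): name is "side" or "top" or "wrist"; returns a dict with "frame" (400x640x3 uint8, red, green, blue), "fx", "fy", "cx", "cy" (pixels), "dist" ([k1, k2, p1, p2, k3] as OpenCV has them; the pictures are not rectified), "R" (3x3) and "t" (3): a world point X has camera coordinates R X + t. Camera axes: x right, y down, z forward; pixel columns grow to the right and rows downward; lengths in m; the calibration is good to about 2 mm. A picture is of the moment at which its call begins. There is no depth.
- manip.finish_job(): hands the job in; it is judged then, once.
The state is a dict: "time_s": time; "joint_pos": joint angles; "qd": joint speeds; "joint_torque": joint torques, N m; "tcp_pos": TCP position; "tcp_rot": TCP orientation; "ft_force": force on the tool from outside, world axes, zero at the start; "wrist_torque": the same for the moment, N m; "gripper_width": finger opening in m; "gripper_force": force on a finger pad.
Only numpy, scipy, OpenCV 4.12 (cv2) and the standard library are available. Lean on these libraries where they do the work, as an engineer would, in place of code of your own. Each camera call takes 0.05 s, during which the arm holds its last target. There are 200 camera calls.

## Task

Someone has piled things on the steel bench block: take the pile apart from the top down, one thing at a time (eraser, red packet, remote, then the block itself), and set each flat on its own mat, the one that shows its outline, centred on the outline and lined up with it. Do not shift or knock over the dropper bottle or the jar that stand among the mats.

Things in the scene. Friction and masses are not known exactly. Their poses are not given: they have to be found in the camera images.
- eraser_mid (a point): White eraser in a blue card sleeve, 22 x 50 x 12 mm, about 25 g; at the start on top of the pile, lying across the red packet. The point is its centre, half-way up; own y along its 50 mm length, x across its 22 mm width, z up.
- pack_mid (a point): Small red lead packet, a flat rigid box 26 x 62 x 11 mm, about 40 g; second from the top of the pile, lying across the remote. The point is its centre, half-way up; own y along its 62 mm length, x across its 26 mm width, z up.
- remote_mid (a point): White remote with four blue buttons, 62 x 40 x 11 mm (13 mm over the buttons), about 50 g; third from the top, lying on the steel block. The point is its centre, half-way up its 11 mm body; own x along its 62 mm length, y across its 40 mm width, z up.
- bench_block_mid (a point): Worn dark grey steel bench block, 57 x 76 x 27 mm, about 0.6 kg; the bottom of the pile, standing on the desk. The point is its centre, half-way up; own y along its 76 mm length, x across its 57 mm width, z up. The whole pile is 61 mm high: the parts rest directly on one another, each about centred, lengths roughly crosswise.
- eraser_mat_top (a point): Fixed flat shadow mat of black rubber, 96 x 96 x 3 mm, with a small steel pin head in each corner and, in its middle, a small blue oblong of 22 x 50 mm with a white border: the eraser's place. The point is the middle of the mat's upper surface, 3 mm above the desk; z up, y along the oblong's length.
- pack_mat_top (a point): Fixed flat shadow mat of black rubber, 96 x 96 x 3 mm, with a small steel pin head in each corner and, in its middle, a long red oblong of 26 x 62 mm with a white border: the red packet's place. The point is the middle of the mat's upper surface, 3 mm above the desk; z up, y along the oblong's length.
- remote_mat_top (a point): Fixed flat shadow mat of black rubber, 96 x 96 x 3 mm, with a small steel pin head in each corner and, in its middle, a white oblong of 62 x 40 mm with four blue dots and a grey border: the remote's place. The point is the middle of the mat's upper surface, 3 mm above the desk; z up, x along the oblong's length.
- block_mat_top (a point): Fixed flat shadow mat of black rubber, 96 x 96 x 3 mm, with a small steel pin head in each corner and, in its middle, a large grey oblong of 57 x 76 mm with a white border: the steel block's place. The point is the middle of the mat's upper surface, 3 mm above the desk; z up, y along the oblong's length.
- bottle_mid (a point): Brown glass dropper bottle with a black dropper cap, 33 mm across, 102 mm tall, loose, standing among the mats; not to be disturbed. The point is on its axis, half-way up.
- jar_mid (a point): Glass jar of brass blanks with a black lid, 52 mm across, 58 mm tall, loose, standing among the mats; not to be disturbed. The point is on its axis, half-way up.
Mind the look-alikes: they are no part of the job. Leave any green look-alike of the part that bears bench_block_mid alone.

How it is judged:
By the outcome, as a careful person would: the job done as asked, in the order asked, and still so for the second after the job is handed in, with the robot touching nothing.
It also fails if it takes over 120 s, if anything falls off the work surface, if the arm or the gripper's body presses on something with over 40 N, if the wrist force passes 120 N, or if a joint passes its speed limit or range.

## Working session

There is one attempt and no reset: what is moved stays moved. The work goes in short steps, Python scripts to look and compute and a shell command to move; the robot and the scene stay as the last step left them, time stands still between calls to the robot, and variables do not carry over. Pictures are saved under pics/ and viewed, at most 14 in all, crops included, and the job is handed in when it is done.

```bash
mkdir -p pics; cat > h.py <<'E'
import numpy as np,cv2,pickle
from station import manip,vision
def snap(n,save):
    s=vision.snapshot(n); pickle.dump(s,open(f'pics/{save}.pkl','wb'))
    cv2.imwrite(f'pics/{save}.png',s['frame'][:,:,::-1]); return s
def load(save): return pickle.load(open(f'pics/{save}.pkl','rb'))
def K(s): return np.array([[s['fx'],0,s['cx']],[0,s['fy'],s['cy']],[0,0,1.]])
def pix2w(s,uv,z):
    p=cv2.undistortPoints(np.array(uv,float).reshape(-1,1,2),K(s),np.array(s['dist'],float)).reshape(-1,2)
    R=np.array(s['R']);t=np.array(s['t']);c=-R.T@t
    d=np.c_[p,np.ones(len(p))]@R
    return c+d*((z-c[2])/d[:,2])[:,None]
def w2pix(s,X):
    return cv2.projectPoints(np.array(X,float).reshape(-1,1,3),cv2.Rodrigues(np.array(s['R']))[0],np.array(s['t'],float),K(s),np.array(s['dist'],float))[0].reshape(-1,2)
E
python3 - <<'E'
from h import *
np.set_printoptions(precision=4,suppress=True)
for n in('top','side','wrist'):
    s=snap(n,n+'0'); print(n,-np.array(s['R']).T@s['t'],s['fx'])
    print(np.array(s['R']))
st=manip.get_state(); print(st)
a=cv2.imread('pics/top0.png');cv2.imwrite('pics/t.png',cv2.resize(a,(800,500),interpolation=cv2.INTER_CUBIC))
E
```

```text
top [0.2352 0.2068 1.5837] 421.62395229121194
[[-0.016  -0.9999 -0.0061]
 [-0.9847  0.0168 -0.1733]
 [ 0.1734  0.0032 -0.9848]]
side [ 0.3826 -0.9368  1.0309] 392.10841406323715
[[ 0.9938 -0.1112 -0.0075]
 [-0.077  -0.636  -0.7678]
 [ 0.0806  0.7636 -0.6406]]
wrist [ 0.2978 -0.6102  0.3735] 351.4955414874173
[[ 0.3423 -0.9396 -0.0014]
 [-0.9014 -0.3288  0.2817]
 [-0.2651 -0.0951 -0.9595]]
{'time_s': 0.15, 'joint_pos': array([ 1.1139,  0.4776,  0.0224,  1.5562, -0.0115,  1.1093, -0.0831]), 'qd': array([-0.0006, -0.0015, -0.    , -0.0043,  0.0006, -0.0004, -0.0017]), 'joint_torque': array([  0.0023, -59.6922,   1.6099, -28.1491,   0.0126,   0.0066,
         0.    ]), 'tcp_pos': array([ 0.2307, -0.6342,  0.404 ]), 'tcp_rot': array([-3.0926, -0.5449,  0.0005]), 'ft_force': array([ 0.448 , -0.8232, -0.777 ]), 'wrist_torque': array([ 0.025 ,  0.0176, -0.0107]), 'gripper_force': 0.0, 'gripper_width': 0.08520287179103708}
```

View pics/t.png

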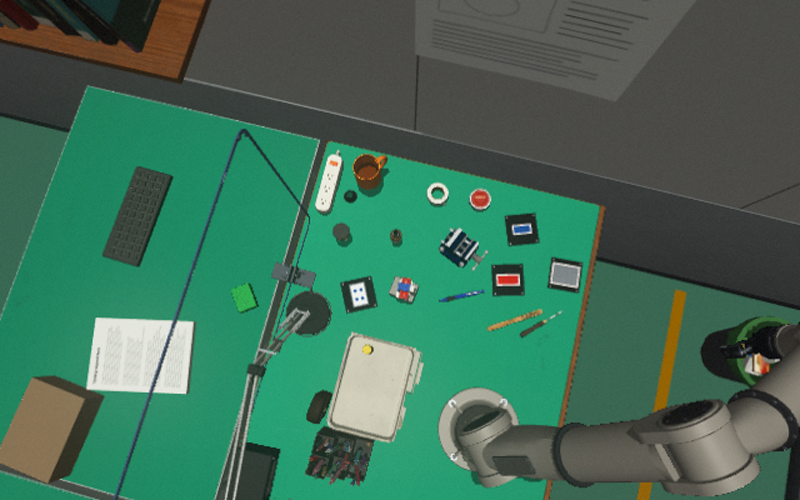

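View pics/side0.png

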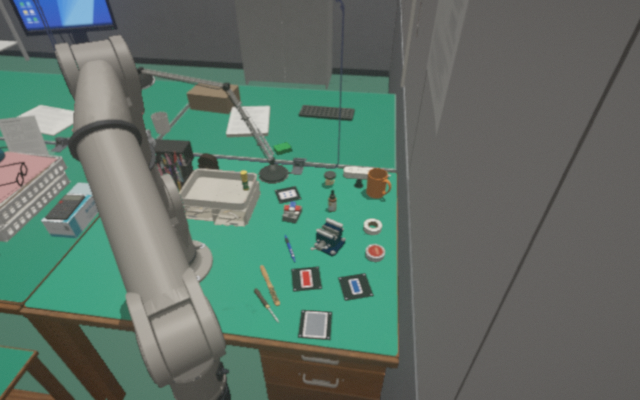

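The top view (x1.25) shows the pile at about (404,290). The remote mat is at (359,294), the red mat at (507,279), the eraser mat at (521,229) and the block mat at (565,274). The bottle is near (396,238), the jar near (342,235), and a lamp stands near (310,313). The green block look-alike is at (244,297). I'll crop closer.

```bash
python3 - <<'E'
from h import *
np.set_printoptions(precision=4,suppress=True)
s=load('top0');a=cv2.imread('pics/top0.png')
cv2.imwrite('pics/tc.png',cv2.resize(a[160:260,265:475],None,fx=3.8,fy=3.8,interpolation=cv2.INTER_CUBIC))
a=cv2.imread('pics/side0.png')
cv2.imwrite('pics/sc.png',cv2.resize(a[160:345,240:400],None,fx=3.2,fy=3.2,interpolation=cv2.INTER_CUBIC))
for n,p in dict(pile=(404,290),rm=(359,294),red=(507,279),er=(521,229),bl=(565,274),bot=(396,238),jar=(342,235),lamp=(310,313)).items():
    print(n,pix2w(s,np.array(p)/1.25,0.0))
E
```

```text
pile [[0.4072 0.2069 0.    ]]
rm [[0.3974 0.3428 0.    ]]
red [[ 0.4354 -0.1053  0.    ]]
er [[ 0.5895 -0.1563  0.    ]]
bl [[ 0.4476 -0.2822  0.    ]]
bot [[0.5678 0.2288 0.    ]]
jar [[0.5801 0.3947 0.    ]]
lamp [[0.3426 0.49   0.    ]]
```

View pics/tc.png

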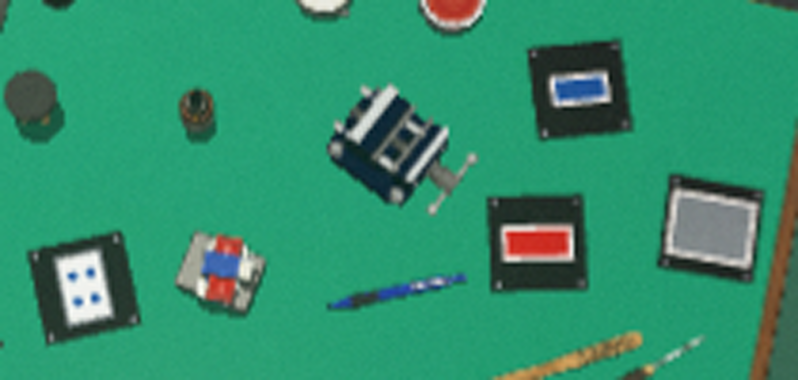

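View pics/sc.png

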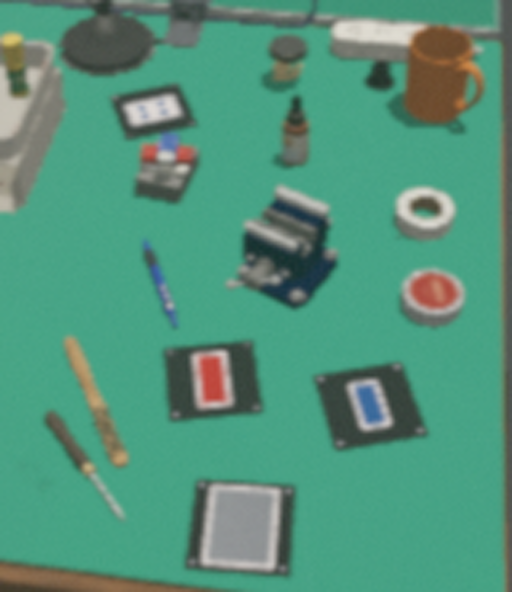

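The crops show the pile at tc (222,272), with the eraser on the red packet, the remote and the block. The bottle is at tc (197,107) and the jar at (32,100). Candidates that could be confused:
- **Block:** the steel block in the pile at top (323,232), versus the green block at top (195,237), which I leave alone.
- **Red item:** the packet in the pile, versus the red oblong on its mat and the red tin at tc (455,5).
- **Remote:** the white remote in the pile, versus the printed outline on the mat.

Next I'll measure the mats and the pile in rectified views.

```bash
cat >> h.py <<'E'
def ortho(s,c,half,z,res=0.0005):
    n=int(2*half/res); g=(np.arange(n)+.5)*res-half
    # rows: x decreasing (up=+x), cols: y decreasing (right=-y)
    X=np.stack(np.meshgrid(c[0]-g,c[1]-g,indexing='ij'),-1)
    P=np.c_[X.reshape(-1,2),np.full(n*n,z)]
    m=w2pix(s,P).reshape(n,n,2).astype(np.float32)
    return cv2.remap(s['frame'],m[...,0],m[...,1],cv2.INTER_CUBIC)
def rect(mask,c,half,res=0.0005):
    mask=cv2.morphologyEx(mask.astype(np.uint8),cv2.MORPH_OPEN,np.ones((5,5)))
    cs,_=cv2.findContours(mask,cv2.RETR_EXTERNAL,cv2.CHAIN_APPROX_NONE)
    k=max(cs,key=cv2.contourArea); b=cv2.boxPoints(cv2.minAreaRect(k))
    w=np.c_[c[0]-((b[:,1]+.5)*res-half),c[1]-((b[:,0]+.5)*res-half)]
    e1,e2=w[1]-w[0],w[2]-w[1]
    L,S=(e1,e2) if np.hypot(*e1)>np.hypot(*e2) else (e2,e1)
    return w.mean(0),np.hypot(*L),np.hypot(*S),np.degrees(np.arctan2(L[1],L[0]))%180
E
python3 - <<'E'
from h import *
np.set_printoptions(precision=4,suppress=True)
M=dict(rm=(.3974,.3428),red=(.4354,-.1053),er=(.5895,-.1563),bl=(.4476,-.2822))
for cam in('top0','side0'):
    s=load(cam)
    for n,c in M.items():
        o=ortho(s,c,.075,.003).astype(int)
        r,g,b=o[...,0],o[...,1],o[...,2]
        mat=~((g>r+25)&(g>b+5)&(g>60))   # not desk
        print(cam,n,'mat',rect(mat,c,.075))
        yy,xx=np.mgrid[:300,:300]
        near=np.hypot(yy-150,xx-150)<105
        fg=(np.maximum(np.maximum(r,g),b)>85)&near&mat
        print('   outl',rect(cv2.morphologyEx(fg.astype(np.uint8),cv2.MORPH_CLOSE,np.ones((25,25))),c,.075))
s=load('top0')
o1=ortho(s,(.385,.2069),.07,.061,.00035); 
o2=ortho(load('side0'),(.385,.2069),.07,.061,.00035)
cv2.imwrite('pics/po.png',np.hstack([o1,o2])[:,:,::-1])
E
```

```text
top0 rm mat (array([0.3977, 0.3447], dtype=float32), np.float32(0.092983864), np.float32(0.09143634), np.float32(101.56013))
   outl (array([0.3974, 0.3449], dtype=float32), np.float32(0.073414266), np.float32(0.04992651), np.float32(11.427109))
top0 red mat (array([ 0.4341, -0.1053], dtype=float32), np.float32(0.092499994), np.float32(0.09100002), np.float32(90.0))
   outl (array([ 0.4339, -0.106 ], dtype=float32), np.float32(0.07399999), np.float32(0.039499998), np.float32(90.0))
top0 er mat (array([ 0.5898, -0.1558], dtype=float32), np.float32(0.09288913), np.float32(0.09209133), np.float32(94.28915))
   outl (array([ 0.5898, -0.1568], dtype=float32), np.float32(0.06345042), np.float32(0.03576195), np.float32(93.99092))
top0 bl mat (array([ 0.4458, -0.2794], dtype=float32), np.float32(0.09326711), np.float32(0.0923711), np.float32(78.27491))
   outl (array([ 0.446 , -0.2798], dtype=float32), np.float32(0.091469765), np.float32(0.071252175), np.float32(78.85711))
side0 rm mat (array([0.4011, 0.3246], dtype=float32), np.float32(0.12551431), np.float32(0.087762), np.float32(101.30994))
   outl (array([0.3962, 0.3491], dtype=float32), np.float32(0.0872197), np.float32(0.07297921), np.float32(11.888672))
side0 red mat (array([ 0.4334, -0.1065], dtype=float32), np.float32(0.08950001), np.float32(0.089), np.float32(0.0))
   outl (array([ 0.4337, -0.104 ], dtype=float32), np.float32(0.08299998), np.float32(0.044), np.float32(90.0))
side0 er mat (array([ 0.5886, -0.1566], dtype=float32), np.float32(0.0904704), np.float32(0.09001173), np.float32(4.559967))
   outl (array([ 0.589 , -0.1559], dtype=float32), np.float32(0.06894699), np.float32(0.040730797), np.float32(94.34323))
side0 bl mat (array([ 0.4449, -0.2797], dtype=float32), np.float32(0.092516035), np.float32(0.09099927), np.float32(78.62077))
   outl (array([ 0.4465, -0.2801], dtype=float32), np.float32(0.09256406), np.float32(0.077732444), np.float32(79.0772))
```

View pics/po.png

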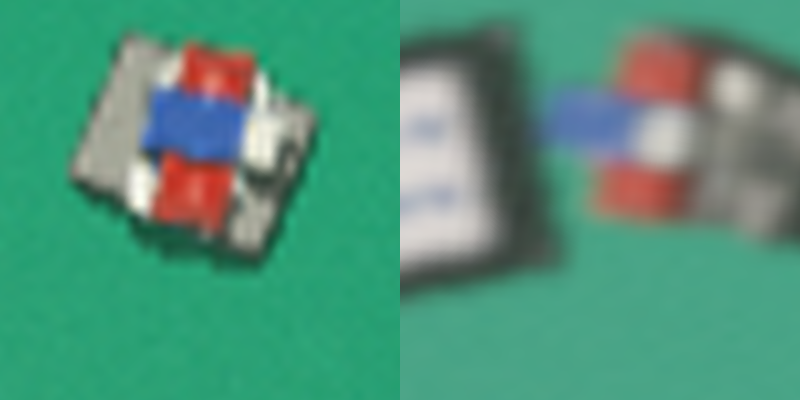

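Both views agree on the mats. Poses as (x, y) and long-axis angle:

| Mat | Position (m) | Angle |
|---|---|---|
| Remote | (0.397, 0.345) | 11.5° |
| Red packet | (0.434, -0.105) | 90° |
| Eraser | (0.589, -0.156) | 94° |
| Block | (0.446, -0.280) | 78.7° |

In the pile view the eraser centre is at about (212,128) in the left panel, which gives roughly (0.41, 0.203). I'll go there around the base, turning on the way.

```bash
cat >> h.py <<'E'
from scipy.spatial.transform import Rotation as Ro
def d(x,y,z,yaw):
    st=manip.get_state(); R=Ro.from_rotvec(st['tcp_rot']).as_matrix()
    psi=np.degrees(np.arctan2(R[1,0],R[0,0])); p=np.array(st['tcp_pos'])
    turn=(psi-yaw+180)%360-180
    dw=np.array([x,y,z])-p; y2=np.radians(yaw)
    R2=np.array([[np.cos(y2),np.sin(y2),0],[np.sin(y2),-np.cos(y2),0],[0,0,-1]])
    print('t %.2f tcp %s yaw %.1f tilt %.2f w %.4f gf %.1f F %s'%(st['time_s'],p.round(4),psi,np.degrees(np.arccos(-R[2,2])),st['gripper_width'],st['gripper_force'],np.round(st['ft_force'],1)))
    print(' now-axes cm',(R.T@dw*100).round(2),' turn',round(np.radians(turn),3),' after-turn cm',(R2.T@dw*100).round(2))
E
r='[[2.4,-1.7,0.2],0,0]'; true
python3 -m pendant '[[[2.4,-1.7,0.2],0,0],[[2.4,-1.7,0.2],0,0],[[2.4,-1.7,0.2],0,0],[[2.4,-1.7,0.2],0,0],[[2.4,-1.7,0.2],0,0],[[2.4,-1.7,0.2],0,0],[[2.4,-1.7,0.2],0,0],[[2.4,-1.7,0.2],0,0]]' 60
python3 -m pendant '[[[2.4,-1.7,0.2],0,0],[[2.4,-1.7,0.2],0,0],[[2.4,-1.7,0.2],0,0],[[2.4,-1.7,0.2],0,0],[[2.4,-1.7,0.2],0,0],[[2.4,-1.7,0.2],0,0],[[2.4,-1.7,0.2],0,0],[[2.4,-1.7,0.2],0,0]]'
python3 -m pendant '[[[0,0,0],-0.12,0],[[0,0,0],-0.12,0],[[0,0,0],-0.12,0],[[0,0,0],-0.12,0],[[0,0,0],-0.12,0],[[0,0,0],-0.12,0],[[0,0,0],-0.12,0],[[0,0,0],-0.12,0]]'
python3 -c "
from h import *
print(manip.get_state()['joint_pos'].round(2));d(.42,.2,.35,84)"
```

```text
time_s: 0.82
tcp_pos: [0.3652, -0.4396, 0.3884]
tcp_rot: [-3.094, -0.545, 0.0]
ft_force: [0.6, -1.3, 0.4]
gripper_width: 0.0855
gripper_force: 0.0
time_s: 1.48
tcp_pos: [0.4991, -0.2462, 0.3725]
tcp_rot: [-3.094, -0.545, 0.0]
ft_force: [-0.5, -0.7, -0.5]
gripper_width: 0.0854
gripper_force: 0.0
time_s: 2.15
tcp_pos: [0.4985, -0.2475, 0.3725]
tcp_rot: [-2.487, -1.919, 0.0]
ft_force: [1.0, 0.7, 1.0]
gripper_width: 0.0858
gripper_force: 0.0
[ 0.63  0.34 -0.34  1.86  0.14  0.97 -0.03]
t 2.15 tcp [ 0.4985 -0.2475  0.3725] yaw 75.3 tilt 0.03 w 0.0858 gf 0.0 F [1.  0.7 1. ]
 now-axes cm [ 41.3  -18.93   2.26]  turn -0.151  after-turn cm [ 43.69 -12.48   2.25]
```

```bash

python3 -m pendant '[[[0,0,0],-0.075,0],[[0,0,0],-0.075,0],[[3.1,-0.9,0.2],0,0],[[3.1,-0.9,0.2],0,0],[[3.1,-0.9,0.2],0,0],[[3.1,-0.9,0.2],0,0],[[3.1,-0.9,0.2],0,0],[[3.1,-0.9,0.2],0,0]]' >/dev/null
python3 -m pendant '[[[3.1,-0.9,0.2],0,0],[[3.1,-0.9,0.2],0,0],[[3.1,-0.9,0.2],0,0],[[3.1,-0.9,0.2],0,0],[[3.1,-0.9,0.2],0,0],[[3.1,-0.9,0.2],0,0],[[3.1,-0.9,0.2],0,0],[[3.1,-0.9,0.2],0,0]]' >/dev/null
python3 - <<'E'
from h import *
d(.41,.2034,.35,84)
s=snap('wrist','w1')
o=ortho(s,(.41,.2034),.07,.061,.00035)
cv2.imwrite('pics/w1o.png',np.hstack([cv2.resize(o,(400,400)),cv2.resize(s['frame'],(400,250))[np.r_[0:250,np.zeros(150,int)]]])[:,:,::-1])
E
```

```text
t 3.48 tcp [0.4214 0.1992 0.3446] yaw 83.6 tilt 0.01 w 0.0852 gf 0.0 F [ 1.   0.6 -0.2]
 now-axes cm [ 0.29 -1.18 -0.54]  turn -0.008  after-turn cm [ 0.3  -1.17 -0.54]
```

View pics/w1o.png

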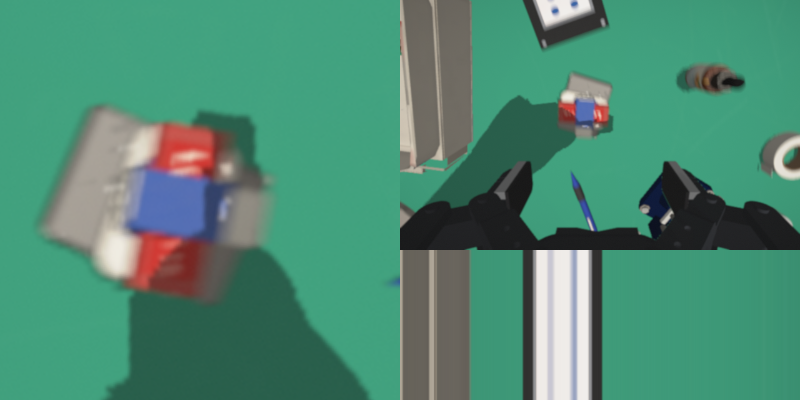

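The wrist view shows the blue eraser sleeve from (130,200) to about (222,210), with the white end running to about (273,210). That puts the eraser centre at about (0.409, 0.203), long axis 84°, which matches the top view. I'll pre-close the fingers and go down.

```bash

python3 -m pendant '[[[0.2,-1.3,0],0,0.55],[[0,0,1.5],0,0.55],[[0,0,1.5],0,0.55],[[0,0,1.5],0,0.55],[[0,0,1.5],0,0.55],[[0,0,1.5],0,0.55],[[0,0,1.0],0,0.55],[[0,0,0],0,0.55]]' 30
python3 - <<'E'
from h import *
d(.409,.203,.226,84)
s=snap('wrist','w2');t=load('top0');snap('side','s2')
cv2.imwrite('pics/w2c.png',np.hstack([cv2.resize(s['frame'],(640,400)),])[:,:,::-1])
E
```

```text
time_s: 4.2
tcp_pos: [0.4084, 0.2001, 0.258]
tcp_rot: [-2.343, -2.092, 0.006]
ft_force: [-0.3, -0.4, -0.7]
gripper_width: 0.0382
gripper_force: 0.0
t 4.20 tcp [0.4084 0.2001 0.258 ] yaw 83.5 tilt 0.23 w 0.0382 gf 0.0 F [-0.3 -0.4 -0.7]
 now-axes cm [0.3  0.04 3.2 ]  turn -0.008  after-turn cm [0.3  0.03 3.2 ]
```

View pics/w2c.png

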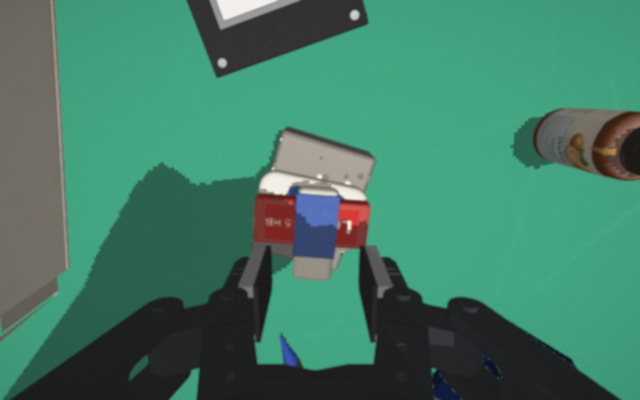

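The eraser's top face runs from about (317,194) to (314,277), centred between the fingers at columns 258 and 375. I'll check the length and centre numerically.

```bash
python3 - <<'E'
from h import *
s=load('w2'); np.set_printoptions(precision=4,suppress=True)
print(pix2w(s,[(298,193),(340,194),(294,277),(332,277),(297,256),(334,258)],.061))
E
```

```text
[[0.4022 0.2256 0.061 ]
 [0.4226 0.2228 0.061 ]
 [0.3943 0.18   0.061 ]
 [0.4143 0.1778 0.061 ]
 [0.3974 0.1919 0.061 ]
 [0.4164 0.1887 0.061 ]]
```

Measured length is about 46–49 mm and width 20 mm, centre (0.4085, 0.203), axis about 81°, which fits the eraser. I'll descend watching the force, then close.

```bash

python3 -m pendant '[[[0.3,0,0.5],0.05,0.55],[[0,0,0.5],0,0.55],[[0,0,0.5],0,0.55],[[0,0,0.5],0,0.55],[[0,0,0.5],0,0.55],[[0,0,0.5],0,0.55],[[0,0,0.2],0,0.55],[[0,0,0],0,0.55]]' 25
python3 -m pendant '[[[0,0,0],0,0.65],[[0,0,0],0,0.8],[[0,0,0],0,0.9],[[0,0,0],0,0.9],[[0,0,0],0,0.9],[[0,0,0],0,0.9],[[0,0,0],0,0.9],[[0,0,0],0,0.9]]' 25
python3 -m pendant '[[[0,0,-1],0,0.9],[[0,0,-1],0,0.9],[[0,0,-1],0,0.9],[[0,0,-2],0,0.9],[[0,0,-2],0,0.9],[[0,0,-2],0,0.9],[[0,0,-2],0,0.9],[[0,0,0],0,0.9]]' 
python3 - <<'E'
from h import *
d(.5893,-.156,.35,94.2)
s=snap('wrist','w3')
E
```

```text
time_s: 4.97
tcp_pos: [0.4094, 0.2041, 0.2271]
tcp_rot: [-2.393, -2.035, 0.002]
ft_force: [0.1, -0.5, 0.2]
gripper_width: 0.0386
gripper_force: 0.0
time_s: 5.63
tcp_pos: [0.4097, 0.2044, 0.2279]
tcp_rot: [2.394, 2.034, 0.001]
ft_force: [0.7, -0.3, 3.3]
gripper_width: 0.0199
gripper_force: 26.2
time_s: 6.3
tcp_pos: [0.4104, 0.2052, 0.3421]
tcp_rot: [2.392, 2.033, 0.011]
ft_force: [-0.2, 0.7, 0.7]
gripper_width: 0.0198
gripper_force: 25.8
t 6.30 tcp [0.4104 0.2052 0.3421] yaw 80.7 tilt 0.40 w 0.0198 gf 25.8 F [-0.2  0.7  0.7]
 now-axes cm [-32.76  23.49  -0.78]  turn -0.235  after-turn cm [-37.34  15.19  -0.79]
```

View pics/w3.png

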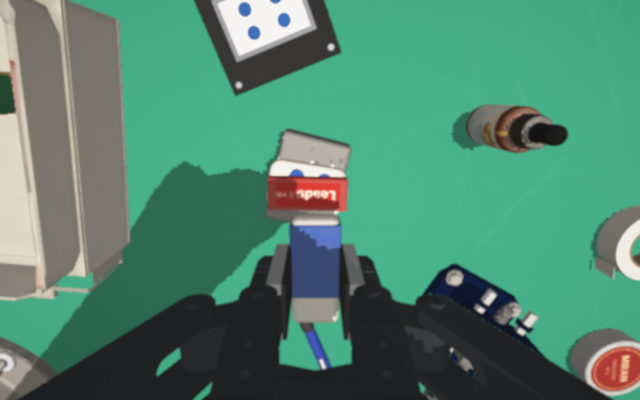

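The eraser is held between the pads, and the packet lies undisturbed at (307,193). Next I'll measure the eraser's offset in the grip and the packet's pose.

```bash
python3 - <<'E'
from h import *
s=load('w3'); np.set_printoptions(precision=4,suppress=True)
P=pix2w(s,[(293,225),(340,225),(294,321),(337,321),(317,218)],.1756)
print(P); R=Ro.from_rotvec([2.392,2.033,.011]).as_matrix()
print((P-[.4104,.2052,.3421])@R*100)
print(pix2w(s,[(268,178),(346,178),(267,211),(346,209)],.049))
E
```

```text
[[0.4057 0.2267 0.1756]
 [0.4249 0.2235 0.1756]
 [0.398  0.1815 0.1756]
 [0.417  0.1783 0.1756]
 [0.416  0.2281 0.1756]]
[[ 1.9828 -0.9152 16.6522]
 [ 1.9785  1.026  16.6645]
 [-2.6011 -0.9478 16.6345]
 [-2.6098  0.983  16.6467]
 [ 2.2864  0.075  16.6597]]
[[0.3786 0.2222 0.049 ]
 [0.4375 0.2125 0.049 ]
 [0.3726 0.1963 0.049 ]
 [0.4341 0.1878 0.049 ]]
```

```bash

python3 -m pendant '[[[0,0,0],-0.12,0.9],[[0,0,0],-0.115,0.9],[[-3.1,1.27,0],0,0.9],[[-3.1,1.27,0],0,0.9],[[-3.1,1.27,0],0,0.9],[[-3.1,1.27,0],0,0.9],[[-3.1,1.27,0],0,0.9],[[-3.1,1.27,0],0,0.9]]' >/dev/null
python3 -m pendant '[[[-3.1,1.27,0],0,0.9],[[-3.1,1.27,0],0,0.9],[[-3.1,1.27,0],0,0.9],[[-3.1,1.27,0],0,0.9],[[-3.1,1.27,0],0,0.9],[[-3.1,1.27,0],0,0.9],[[0,0,0],0,0.9],[[0,0,0],0,0.9]]' >/dev/null
python3 - <<'E'
from h import *
np.set_printoptions(precision=4,suppress=True)
d(.5893,-.155,.183,94.2)
s=snap('wrist','w4')
c=(.5893,-.156);o=ortho(s,c,.075,.003)
cv2.imwrite('pics/w4o.png',np.hstack([cv2.resize(o,(400,400)),s['frame'][:,120:520]])[:,:,::-1])
E
```

```text
t 7.68 tcp [ 0.5885 -0.1581  0.3365] yaw 93.9 tilt 0.09 w 0.0206 gf 25.8 F [-1.3  0.7 -1.2]
 now-axes cm [ 0.3   0.12 15.35]  turn -0.004  after-turn cm [ 0.3   0.1  15.35]
```

View pics/w4o.png

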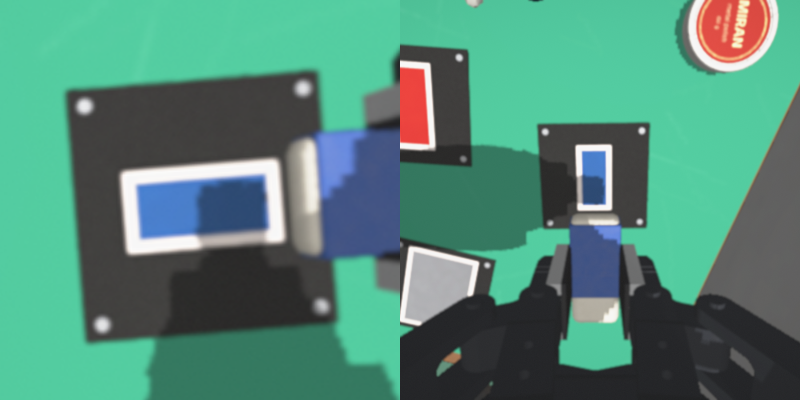

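From the wrist, the mat centre is at about (202,206) in the left panel, giving (0.587, -0.157) at 94.6°, within 2 mm of the other cameras. I'll go low and compare the eraser directly with the outline.

```bash

python3 -m pendant '[[[0.23,-0.07,2.5],-0.01,0.9],[[0,0,2.5],0,0.9],[[0,0,2.5],0,0.9],[[0,0,2.5],0,0.9],[[0,0,2],0,0.9],[[0,0,1.5],0,0.9],[[0,0,0.4],0,0.9],[[0,0,0],0,0.9]]' >/dev/null
python3 - <<'E'
from h import *
np.set_printoptions(precision=4,suppress=True)
d(.5878,-.1558,.183,94.5)
s=snap('wrist','w5')
cv2.imwrite('pics/w5c.png',cv2.resize(s['frame'][100:400,200:440],None,fx=2,fy=2)[:,:,::-1])
E
```

```text
t 8.40 tcp [ 0.587  -0.1518  0.1976] yaw 94.9 tilt 0.18 w 0.0202 gf 25.8 F [-0.4  0.3  0.7]
 now-axes cm [-0.4   0.05  1.46]  turn 0.007  after-turn cm [-0.4   0.05  1.46]
```

View pics/w5c.png

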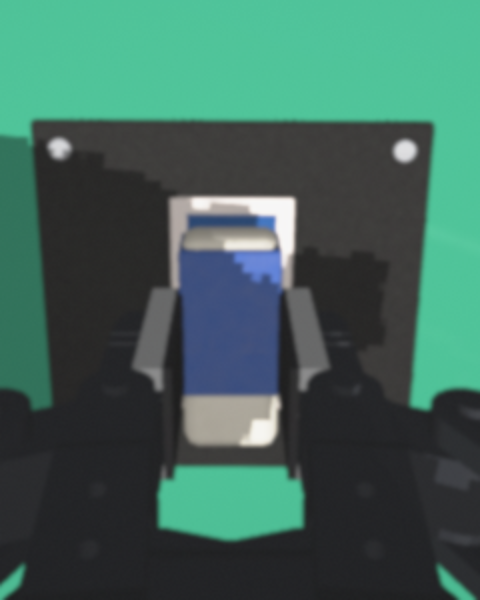

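The eraser (columns 181–281) is centred laterally on the mat (33–433) and square to it. It needs to go 4 mm back along tool x, then down.

```bash

python3 -m pendant '[[[-0.2,0.03,0],0,0.9],[[-0.2,0,0],0.005,0.9],[[0,0,0.4],0,0.9],[[0,0,0.4],0,0.9],[[0,0,0.4],0,0.9],[[0,0,0.2],0,0.9],[[0,0,0],0,0.9],[[0,0,0],0,0.9]]'
python3 - <<'E'
from h import *
np.set_printoptions(precision=4,suppress=True)
d(.5875,-.156,.183,94.5)
s=snap('wrist','w6')
c=(.5875,-.1565);P=np.zeros((0,2))
a=np.radians(94.6);u=np.array([np.cos(a),np.sin(a)]);v=np.array([u[1],-u[0]])
for L,W,z,col in((.05,.022,.015,(0,255,255)),(.096,.096,.003,(255,0,0))):
    q=[np.r_[np.array(c)+i*L/2*u+j*W/2*v,z] for i,j in((1,1),(1,-1),(-1,-1),(-1,1))]
    cv2.polylines(s['frame'],[np.round(w2pix(s,q)*16).astype(int)],True,col,1,shift=4)
cv2.imwrite('pics/w6c.png',cv2.resize(s['frame'][100:400,200:440],None,fx=2,fy=2)[:,:,::-1])
E
```

```text
time_s: 9.12
tcp_pos: [0.5884, -0.1572, 0.1844]
tcp_rot: [-2.133, -2.306, 0.0]
ft_force: [-0.1, -0.3, -1.0]
gripper_width: 0.02
gripper_force: 25.8
t 9.12 tcp [ 0.5884 -0.1572  0.1844] yaw 94.5 tilt 0.03 w 0.0200 gf 25.8 F [-0.1 -0.3 -1. ]
 now-axes cm [ 0.13 -0.08  0.14]  turn -0.0  after-turn cm [ 0.13 -0.08  0.14]
```

View pics/w6c.png

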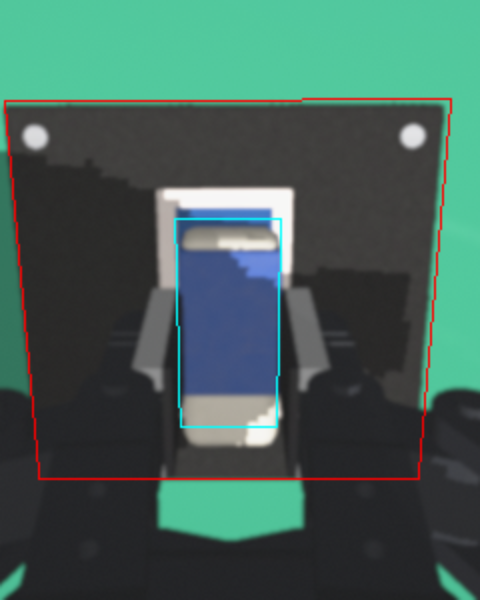

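The eraser sits about 2.5 mm short along tool x and 0.8 mm to the right. I'll correct that, touch down and release.

```bash

python3 -m pendant '[[[0.25,-0.08,0],0,0.9],[[0,0,0.1],0,0.9],[[0,0,0.1],0,0.9],[[0,0,0.05],0,0.9],[[0,0,0],0,0.9],[[0,0,0],0,0.9],[[0,0,0],0,0.9],[[0,0,0],0,0.9]]'

```

```text
time_s: 9.83
tcp_pos: [0.5875, -0.155, 0.1822]
tcp_rot: [2.133, 2.306, 0.0]
ft_force: [0.3, 0.7, 0.0]
gripper_width: 0.02
gripper_force: 25.8
```

```bash

python3 -m pendant '[[[0,0,0.1],0,0.9],[[0,0,0.05],0,0.9],[[0,0,0],0,0.9],[[0,0,0],0,0.9],[[0,0,0],0,0.9],[[0,0,0],0,0.9],[[0,0,0],0,0.9],[[0,0,0],0,0.9]]'
python3 -m pendant '[[[0,0,0],0,0.75],[[0,0,0],0,0.6],[[0,0,0],0,0.5],[[0,0,-1],0,0.5],[[0,0,-2],0,0.5],[[0,0,-3],0,0.5],[[0,0,-3],0,0.5],[[0,0,-3],0,0.5]]'
python3 -m pendant '[[[-2,0,-2],0,0.5],[[-2,0,-1],0,0.5],[[-2,0,0],0,0.5],[[-2,0,0],0,0.5],[[0,0,0],0,0.5],[[0,0,0],0,0.5],[[0,0,0],0,0.5],[[0,0,0],0,0.5]]'
cat >> h.py <<'E'
def check(save,c,yaw,L,W,ztop,out):
    s=load(save);a=np.radians(yaw);u=np.array([np.cos(a),np.sin(a)]);v=np.array([u[1],-u[0]])
    f=s['frame'].copy()
    o=ortho(s,c,.06,ztop,.0003);o2=ortho(s,c,.06,.003,.0003)
    cv2.imwrite(out,np.hstack([o,o2])[:,:,::-1])
E
python3 - <<'E'
from h import *
d(.4057,.2047,.34,171.3)
s=snap('wrist','w7');check('w7',(.5875,-.1565),94.5,.05,.022,.015,'pics/w7c.png')
E
```

```text
time_s: 10.5
tcp_pos: [0.5876, -0.1549, 0.1815]
tcp_rot: [2.133, 2.306, -0.0]
ft_force: [-2.2, 0.6, 7.3]
gripper_width: 0.0201
gripper_force: 26.6
time_s: 11.17
tcp_pos: [0.5872, -0.1548, 0.3024]
tcp_rot: [-2.133, -2.306, -0.0]
ft_force: [1.4, -0.4, 0.0]
gripper_width: 0.043
gripper_force: 0.0
time_s: 11.83
tcp_pos: [0.5938, -0.2331, 0.3309]
tcp_rot: [-2.131, -2.308, -0.001]
ft_force: [0.4, 0.3, -0.1]
gripper_width: 0.0425
gripper_force: 0.0
t 11.83 tcp [ 0.5938 -0.2331  0.3309] yaw 94.6 tilt 0.05 w 0.0425 gf 0.0 F [ 0.4  0.3 -0.1]
 now-axes cm [ 45.15 -15.26  -0.88]  turn -1.339  after-turn cm [25.22 40.44 -0.91]
```

View pics/w7c.png

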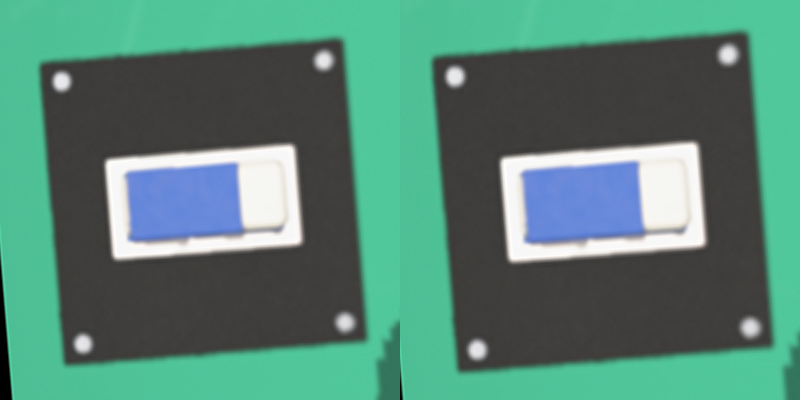

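The eraser is flat in its outline. Its centre is at (206,202) in the left panel against the outline's (203,202) in the right, so it is within about 1 mm. Only two pictures remain, so I'll measure numerically from here. Next is the red packet.

```bash

python3 -m pendant '[[[0,0,0],-0.122,0.5],[[0,0,0],-0.122,0.5],[[0,0,0],-0.122,0.5],[[0,0,0],-0.122,0.5],[[0,0,0],-0.122,0.5],[[0,0,0],-0.122,0.5],[[0,0,0],-0.122,0.5],[[0,0,0],-0.122,0.5]]' >/dev/null
python3 -m pendant '[[[0,0,0],-0.122,0.5],[[0,0,0],-0.122,0.5],[[0,0,0],-0.122,0.5],[[1.94,3.11,0],0,0.5],[[1.94,3.11,0],0,0.5],[[1.94,3.11,0],0,0.5],[[1.94,3.11,0],0,0.5],[[1.94,3.11,0],0,0.5]]' >/dev/null
python3 -m pendant '[[[1.94,3.11,0],0,0.5],[[1.94,3.11,0],0,0.5],[[1.94,3.11,0],0,0.5],[[1.94,3.11,0],0,0.5],[[1.94,3.11,0],0,0.5],[[1.94,3.11,0],0,0.5],[[1.94,3.11,0],0,0.5],[[1.94,3.11,0],0,0.5]]' >/dev/null
cat >> h.py <<'E'
def isred(o):
    o=o.astype(int);return (o[...,0]>o[...,1]+50)&(o[...,0]>o[...,2]+50)
def isgreen(o):
    o=o.astype(int);return (o[...,1]>o[...,0]+15)&(o[...,1]>o[...,2]+3)&(o[...,1]>o[...,0]*1.2)
def iswhite(o):
    o=o.astype(int);return (o.min(-1)>120)&(o.max(-1)-o.min(-1)<45)
E
python3 - <<'E'
from h import *
d(.4057,.2047,.25,171.3)
s=snap('wrist','w8');c=(.4057,.2047)
print(rect(isred(ortho(s,c,.06,.049)),c,.06))
E
```

```text
t 13.88 tcp [0.4035 0.2049 0.331 ] yaw 171.4 tilt 0.04 w 0.0428 gf 0.0 F [ 0.8  0.1 -0.3]
 now-axes cm [-0.21  0.01  8.1 ]  turn 0.002  after-turn cm [-0.22  0.01  8.1 ]
(array([0.40434012, 0.20766057], dtype=float32), np.float32(0.060187653), np.float32(0.024996117), np.float32(169.99203))
```

```bash

python3 -m pendant '[[[-0.12,0.15,1.5],0.015,0.5],[[0,0,1.5],0,0.5],[[0,0,1.5],0,0.5],[[0,0,1.5],0,0.5],[[0,0,1.5],0,0.5],[[0,0,0.7],0,0.5],[[0,0,0],0,0.5],[[0,0,0],0,0.5]]' >/dev/null
python3 - <<'E'
from h import *
d(.4048,.2065,.221,170.3)
s=snap('wrist','w9');c=(.4057,.2047)
print(rect(isred(ortho(s,c,.06,.049)),c,.06))
E
```

```text
t 14.60 tcp [0.4063 0.2046 0.2489] yaw 170.6 tilt 0.02 w 0.0427 gf 0.0 F [-0.5 -0.3  0.1]
 now-axes cm [0.18 0.16 2.79]  turn 0.004  after-turn cm [0.18 0.16 2.79]
(array([0.40512827, 0.20465092], dtype=float32), np.float32(0.062750265), np.float32(0.02546253), np.float32(169.38034))
```

```bash

python3 -m pendant '[[[0.12,0.05,0.5],0.01,0.5],[[0,0,0.5],0,0.5],[[0,0,0.5],0,0.5],[[0,0,0.5],0,0.5],[[0,0,0.5],0,0.5],[[0,0,0.3],0,0.5],[[0,0,0],0,0.5],[[0,0,0],0,0.5]]' 
python3 -m pendant '[[[0,0,0],0,0.6],[[0,0,0],0,0.7],[[0,0,0],0,0.8],[[0,0,0],0,0.9],[[0,0,0],0,0.9],[[0,0,0],0,0.9],[[0,0,0],0,0.9],[[0,0,0],0,0.9]]' 30

```

```text
time_s: 15.32
tcp_pos: [0.4053, 0.205, 0.2205]
tcp_rot: [-0.275, -3.129, 0.0]
ft_force: [-0.2, 0.5, -0.2]
gripper_width: 0.043
gripper_force: 0.0
time_s: 15.98
tcp_pos: [0.4055, 0.2051, 0.221]
tcp_rot: [0.276, 3.129, 0.0]
ft_force: [-1.4, -0.7, 6.2]
gripper_width: 0.0241
gripper_force: 29.6
```

Gripped, 24 mm wide. I'll lift it and measure it in the hand.

```bash

python3 -m pendant '[[[0,0,-1],0,0.9],[[0,0,-1],0,0.9],[[0,0,-1],0,0.9],[[0,0,-2],0,0.9],[[0,0,-2],0,0.9],[[0,0,-2],0,0.9],[[0,0,-1],0,0.9],[[0,0,0],0,0.9]]'
python3 - <<'E'
from h import *
np.set_printoptions(precision=4,suppress=True)
d(.48,.05,.34,90)
s=snap('wrist','w10');st=manip.get_state();p=st['tcp_pos'];c=p[:2]
print(p,rect(isred(ortho(s,c,.06,p[2]-.1775+.0055)),c,.06))
f=s['frame'];c=(.405,.206)
o=ortho(s,c,.06,.038); w=iswhite(o); print(rect(w,c,.06))
o=ortho(s,c,.08,.0); w=~isgreen(o); print(rect(w,c,.08))
E
```

```text
time_s: 16.65
tcp_pos: [0.4061, 0.2054, 0.3232]
tcp_rot: [0.276, 3.125, 0.003]
ft_force: [1.8, 0.5, -1.2]
gripper_width: 0.0239
gripper_force: 29.5
t 16.65 tcp [0.4061 0.2054 0.3232] yaw 169.9 tilt 0.27 w 0.0239 gf 29.5 F [ 1.8  0.5 -1.2]
 now-axes cm [-10.01 -14.    -1.67]  turn 1.394  after-turn cm [-15.54   7.39  -1.68]
[0.4057 0.2049 0.3217] (array([0.4068, 0.2049]), np.float64(0.0639877921565808), np.float64(0.02629827262948225), np.float64(169.87532869643198))
(array([0.4044, 0.2152], dtype=float32), np.float32(0.05826187), np.float32(0.055627935), np.float32(66.370636))
(array([0.4444, 0.2012], dtype=float32), np.float32(0.13243547), np.float32(0.09808788), np.float32(155.63353))
```

```bash

python3 -m pendant '[[[0,0,-1],0.116,0.9],[[0,0,0],0.116,0.9],[[0,0,0],0.116,0.9],[[0,0,0],0.116,0.9],[[0,0,0],0.116,0.9],[[0,0,0],0.116,0.9],[[0,0,0],0.116,0.9],[[0,0,0],0.116,0.9]]' >/dev/null
python3 -m pendant '[[[0,0,0],0.116,0.9],[[0,0,0],0.116,0.9],[[0,0,0],0.116,0.9],[[0,0,0],0.116,0.9],[[-3.1,1.5,0],0,0.9],[[-3.1,1.5,0],0,0.9],[[-3.1,1.5,0],0,0.9],[[-3.1,1.5,0],0,0.9]]' >/dev/null
python3 -m pendant '[[[-3.1,1.5,0],0,0.9],[[-3.1,-0.92,0],0,0.9],[[-3.1,-0.92,0],0,0.9],[[-3.1,-0.92,0],0,0.9],[[-3.1,-0.92,0],0,0.9],[[-3.1,-0.92,0],0,0.9],[[0,0,0],0,0.9],[[0,0,0],0,0.9]]' >/dev/null
python3 -m pendant '[[[0,0,2],0,0.9],[[0,0,2],0,0.9],[[0,0,2],0,0.9],[[0,0,2],0,0.9],[[0,0,2],0,0.9],[[0,0,1],0,0.9],[[0,0,0],0,0.9],[[0,0,0],0,0.9]]' >/dev/null
cat >> h.py <<'E'
def mat(s,c,half=.075):
    "fit mat by its 4 pin heads: bright blobs on black"
    o=ortho(s,c,half,.003); g=o.astype(int)
    b=((g.min(-1)>125)&(g.max(-1)-g.min(-1)<40)).astype(np.uint8)
    n,l,stt,cen=cv2.connectedComponentsWithStats(b)
    r=[]
    for i in range(1,n):
        if 60<stt[i,4]<250 and max(stt[i,2:4])<20: r.append((round(c[0]-((cen[i,1]+.5)*.0005-half),4),round(c[1]-((cen[i,0]+.5)*.0005-half),4),int(stt[i,4])))
    return r
E
python3 - <<'E'
from h import *
d(.434,-.105,.186,90)
s=snap('wrist','w11')
print(mat(s,(.434,-.105)))
o=ortho(s,(.434,-.105),.075,.003);print(rect(~isgreen(o),(.434,-.105),.075))
p=manip.get_state()['tcp_pos'];c=p[:2]; print(rect(isred(ortho(s,c,.06,p[2]-.172)),c,.06))
for e in('w4','w5','w6','w7'): print(e,mat(load(e),(.5893,-.156)))
E
```

```text
t 19.37 tcp [ 0.4355 -0.1041  0.2204] yaw 90.3 tilt 0.08 w 0.0239 gf 29.6 F [-0.2 -0.  -0.1]
 now-axes cm [-0.09 -0.14  3.44]  turn 0.005  after-turn cm [-0.09 -0.15  3.44]
[(np.float64(0.4726), np.float64(-0.0662), 100), (np.float64(0.3902), np.float64(-0.0662), 98)]
(array([ 0.43400002, -0.12      ], dtype=float32), np.float32(0.14949995), np.float32(0.1195), np.float32(0.0))
(array([ 0.43528817, -0.10061951]), np.float64(0.0690000019967556), np.float64(0.025499999523162842), np.float64(90.0))
w4 [(np.float64(0.6311), np.float64(-0.1946), 116), (np.float64(0.6244), np.float64(-0.1128), 126), (np.float64(0.5496), np.float64(-0.2019), 80), (np.float64(0.5424), np.float64(-0.1194), 116)]
w5 [(np.float64(0.6247), np.float64(-0.1135), 100), (np.float64(0.5424), np.float64(-0.1198), 78)]
w6 [(np.float64(0.6245), np.float64(-0.1133), 98), (np.float64(0.5424), np.float64(-0.12), 93)]
w7 [(np.float64(0.6311), np.float64(-0.195), 117), (np.float64(0.6244), np.float64(-0.1132), 112), (np.float64(0.5492), np.float64(-0.2017), 109), (np.float64(0.5426), np.float64(-0.1197), 105)]
```

The pins give the mat centre as (0.4315, -0.107) at 90.0°. I'll correct and lower.

```bash

python3 -m pendant '[[[-0.26,-0.39,0],0.005,0.9],[[0,0,0.6],0,0.9],[[0,0,0.6],0,0.9],[[0,0,0.6],0,0.9],[[0,0,0.6],0,0.9],[[0,0,0.5],0,0.9],[[0,0,0],0,0.9],[[0,0,0],0,0.9]]' >/dev/null
python3 - <<'E'
from h import *
d(.4316,-.1067,.186,90)
s=snap('wrist','w12')
print(mat(s,(.434,-.105)))
p=manip.get_state()['tcp_pos'];c=p[:2]; print(rect(isred(ortho(s,c,.06,p[2]-.172)),c,.06))
E
```

```text
t 20.08 tcp [ 0.4314 -0.1075  0.1913] yaw 89.9 tilt 0.06 w 0.0239 gf 29.6 F [-0.3 -0.2  0.1]
 now-axes cm [0.08 0.02 0.53]  turn -0.002  after-turn cm [0.08 0.02 0.53]
[(np.float64(0.4723), np.float64(-0.0661), 99), (np.float64(0.3901), np.float64(-0.0662), 98)]
(array([ 0.43099007, -0.10575683]), np.float64(0.06700000166893005), np.float64(0.025499999523162842), np.float64(90.0))
```

```bash

python3 -m pendant '[[[0.08,0,0.2],0,0.9],[[0,0,0.2],0,0.9],[[0,0,0.1],0,0.9],[[0,0,0.1],0,0.9],[[0,0,0.05],0,0.9],[[0,0,0],0,0.9],[[0,0,0],0,0.9],[[0,0,0],0,0.9]]'
```

```text
time_s: 20.8
tcp_pos: [0.4315, -0.1067, 0.1856]
tcp_rot: [2.223, 2.219, -0.0]
ft_force: [-1.0, 0.9, 7.0]
gripper_width: 0.0241
gripper_force: 30.8
```

```bash

python3 -m pendant '[[[0,0,0],0,0.75],[[0,0,0],0,0.6],[[0,0,0],0,0.5],[[0,0,-1],0,0.5],[[0,0,-2],0,0.4],[[0,0,-3],0,0.3],[[0,0,-3],0,0.3],[[0,0,-3],0,0.3]]' >/dev/null
python3 -m pendant '[[[-1.5,0,-1.5],0,0.3],[[-2,0,-1],0,0.3],[[-2,0,0],0,0.3],[[-1,0,0],0,0.3],[[0,0,0],0,0.3],[[0,0,0],0,0.3],[[0,0,0],0,0.3],[[0,0,0],0,0.3]]' >/dev/null
python3 - <<'E'
from h import *
d(.48,.05,.33,75)
s=snap('wrist','w13');c=(.4315,-.107)
print(mat(s,c)); print('pack',rect(isred(ortho(s,c,.06,.014)),c,.06))
o=ortho(s,c,.06,.003);print('outl',rect(isred(o)|iswhite(o),c,.06))
E
```

```text
t 22.13 tcp [ 0.4313 -0.1705  0.3298] yaw 90.0 tilt 0.07 w 0.0596 gf 0.0 F [-0.6  0.5  0.4]
 now-axes cm [22.05  4.87 -0.  ]  turn 0.262  after-turn cm [ 2.256e+01 -1.000e+00 -2.000e-02]
[(np.float64(0.4724), np.float64(-0.0658), 106), (np.float64(0.4726), np.float64(-0.148), 111), (np.float64(0.4322), np.float64(-0.1089), 81), (np.float64(0.3903), np.float64(-0.0659), 104), (np.float64(0.3904), np.float64(-0.1482), 100)]
pack (array([ 0.43124998, -0.108     ], dtype=float32), np.float32(0.06049999), np.float32(0.025000006), np.float32(90.0))
outl (array([ 0.43149996, -0.10700001], dtype=float32), np.float32(0.0715), np.float32(0.03549999), np.float32(90.0))
```

The packet is within 1 mm. Now back to the pile for the remote.

```bash

python3 -m pendant '[[[3.15,0.7,0],0,0.3],[[3.15,0.7,0],0,0.3],[[3.15,0.7,0],0,0.3],[[3.15,0.7,0],0,0.3],[[3.15,0.7,0],0,0.3],[[3.15,0.7,0],0,0.3],[[3.15,0.7,0],0,0.3],[[3.1,-1.5,0],0,0.3]]' >/dev/null
python3 -m pendant '[[[3.1,-1.5,0],0,0.3],[[3.1,-1.5,0],0,0.3],[[3.1,-1.5,0],0,0.3],[[3.1,-1.5,0],0,0.3],[[0,0,0],0.1,0.3],[[0,0,0],0.1,0.3],[[0,0,0],0,0.3],[[0,0,0],0,0.3]]' >/dev/null
python3 - <<'E'
from h import *
d(.405,.205,.25,80)
s=snap('wrist','w14');snap('top','t14');snap('side','s14')
c=(.405,.205)
a=ortho(s,c,.06,.038,.0003);b=ortho(load('t14'),c,.06,.038,.0003)
cv2.imwrite('pics/w14c.png',np.hstack([a,b])[:,:,::-1])
E
```

```text
t 23.52 tcp [0.4057 0.2042 0.3301] yaw 78.7 tilt 0.02 w 0.0595 gf 0.0 F [ 1.2  0.1 -0.9]
 now-axes cm [ 0.07 -0.08  8.01]  turn -0.023  after-turn cm [ 0.07 -0.08  8.01]
```

View pics/w14c.png

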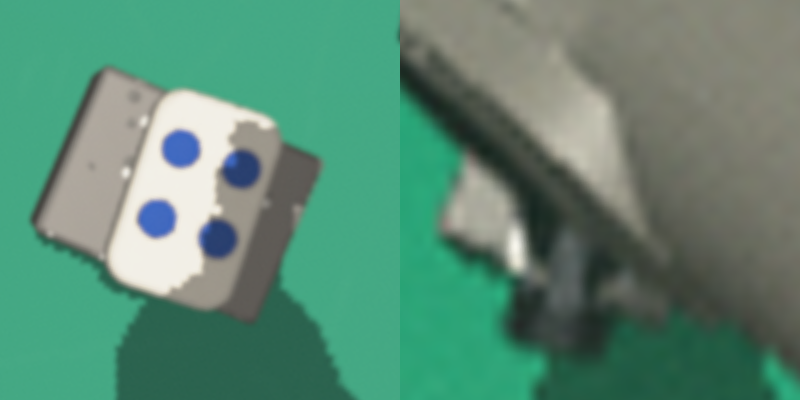

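The remote's buttons are at (181,148), (241,168), (157,218) and (218,238) in the left panel. Its centre is (199,193), about (0.407, 0.205), with the long axis about -18° (162°). I'll turn to yaw 162 and measure again.

```bash

python3 -m pendant '[[[0,0,0],-0.12,0.3],[[0,0,0],-0.12,0.3],[[0,0,0],-0.12,0.3],[[0,0,0],-0.12,0.3],[[0,0,0],-0.12,0.3],[[0,0,0],-0.12,0.3],[[0,0,0],-0.12,0.3],[[0,0,0],-0.12,0.3]]' >/dev/null
python3 -m pendant '[[[0,0,1],-0.12,0.3],[[0,0,1],-0.12,0.3],[[0,0,1],-0.12,0.3],[[0,0,1],-0.12,0.3],[[0,0,2],0,0.3],[[0,0,1],0,0.3],[[0,0,0],0,0.3],[[0,0,0],0,0.3]]' >/dev/null
cat >> h.py <<'E'
def buttons(s,c,z,half=.06):
    o=ortho(s,c,half,z).astype(int)
    b=((o[...,2]>o[...,0]+40)&(o[...,2]>o[...,1]+20)).astype(np.uint8)
    n,l,stt,cen=cv2.connectedComponentsWithStats(b)
    i=sorted(range(1,n),key=lambda k:-stt[k,4])[:4]
    P=np.array([(c[0]-((cen[k,1]+.5)*.0005-half),c[1]-((cen[k,0]+.5)*.0005-half)) for k in i])
    print('buttons',P.round(4).tolist(),[int(stt[k,4]) for k in i])
    m=P.mean(0); D=P-m; 
    return m.round(4)
E
python3 - <<'E'
from h import *
d(.405,.205,.25,162)
for n in('w14',): print(buttons(load(n),(.405,.205),.040))
s=snap('wrist','w15'); c=(.405,.205)
print(buttons(s,c,.040))
E
```

```text
t 25.00 tcp [0.406  0.2036 0.2601] yaw 160.9 tilt 0.07 w 0.0598 gf 0.0 F [-0.   0.2  1. ]
 now-axes cm [0.14 0.1  1.01]  turn -0.019  after-turn cm [0.14 0.1  1.01]
buttons [[0.3996, 0.2182], [0.4204, 0.2111], [0.4144, 0.1933], [0.3935, 0.2003]] [392, 390, 348, 343]
[0.407  0.2057]
buttons [[0.4204, 0.2112], [0.4143, 0.1933], [0.3933, 0.2003], [0.3993, 0.2183]] [407, 406, 369, 360]
[0.4068 0.2058]
```

```bash

python3 -m pendant '[[[0,0.2,0.8],0,0.3],[[0,0,1],0,0.3],[[0,0,1],0,0.3],[[0,0,1],0,0.3],[[0,0,0.8],0,0.3],[[0,0,0.4],0,0.3],[[0,0,0.2],0,0.3],[[0,0,0],0,0.3]]' 
python3 -m pendant '[[[0,0,0],0,0.4],[[0,0,0],0,0.5],[[0,0,0],0,0.6],[[0,0,0],0,0.7],[[0,0,0],0,0.8],[[0,0,0],0,0.8],[[0,0,0],0,0.8],[[0,0,0],0,0.8]]' 30

```

```text
time_s: 25.72
tcp_pos: [0.4066, 0.2057, 0.2077]
tcp_rot: [-0.52, -3.097, 0.001]
ft_force: [-0.0, -0.5, -0.7]
gripper_width: 0.0596
gripper_force: 0.0
time_s: 26.38
tcp_pos: [0.4069, 0.2058, 0.2088]
tcp_rot: [0.52, 3.097, 0.0]
ft_force: [-2.1, -0.3, 5.8]
gripper_width: 0.038
gripper_force: 29.9
```

```bash

python3 -m pendant '[[[0,0,-1],0,0.8],[[0,0,-1],0,0.8],[[0,0,-2],0,0.8],[[0,0,-2],0,0.8],[[0,0,-2],0,0.8],[[0,0,-2],0,0.8],[[0,0,-1],0,0.8],[[0,0,0],0,0.8]]' >/dev/null
python3 - <<'E'
from h import *
s=snap('wrist','w16');p=manip.get_state()['tcp_pos'];print(p)
d(.395,.344,.25,191.5);print(buttons(s,p[:2],p[2]-.1685))
E
python3 -m pendant '[[[0,0,0],-0.11,0.8],[[0,0,0],-0.11,0.8],[[0,0,0],-0.11,0.8],[[0,0,0],-0.11,0.8],[[0,0,0],-0.095,0.8],[[0,0,0],0,0.8],[[0,0,0],0,0.8],[[0,0,0],0,0.8]]' >/dev/null
python3 -c "
from h import *
d(.395,.344,.25,191.5)"
```

```text
[0.40701859 0.20563887 0.31923557]
t 27.10 tcp [0.407  0.2056 0.3192] yaw 160.9 tilt 0.16 w 0.0381 gf 30.2 F [ 0.2  0.2 -1.6]
 now-axes cm [ 5.68 12.67  6.93]  turn -0.534  after-turn cm [-1.58 13.8   6.92]
buttons [[0.4218, 0.2111], [0.4156, 0.1931], [0.4006, 0.2184], [0.3944, 0.2003]] [418, 413, 398, 393]
[0.4081 0.2057]
t 27.77 tcp [0.4066 0.2055 0.3176] yaw -168.6 tilt 0.06 w 0.0382 gf 30.2 F [-0.2 -0.5 -1.6]
 now-axes cm [-1.62 13.81  6.76]  turn -0.001  after-turn cm [-1.63 13.81  6.76]
```

```bash

python3 -m pendant '[[[-0.32,2.76,0],0,0.8],[[-0.32,2.76,0],0,0.8],[[-0.32,2.76,0],0,0.8],[[-0.32,2.76,0],0,0.8],[[-0.32,2.76,0],0,0.8],[[0,0,2],0,0.8],[[0,0,2],0,0.8],[[0,0,0.5],0,0.8]]' >/dev/null
python3 -m pendant '[[[0,0,0.5],0,0.8],[[0,0,0],0,0.8],[[0,0,0],0,0.8],[[0,0,0],0,0.8],[[0,0,0],0,0.8],[[0,0,0],0,0.8],[[0,0,0],0,0.8],[[0,0,0],0,0.8]]' >/dev/null
python3 - <<'E'
from h import *
d(.395,.344,.1845,191.5)
s=snap('wrist','w17');p=manip.get_state()['tcp_pos']
print(mat(s,(.395,.344)));print(buttons(s,p[:2],p[2]-.1685))
for n in('w8','w3','w10'): print(n,mat(load(n),(.397,.345)),buttons(load(n),(.397,.345),.003))
E
```

```text
t 29.10 tcp [0.3948 0.344  0.2685] yaw -168.4 tilt 0.03 w 0.0379 gf 30.3 F [ 0.9  0.2 -0.6]
 now-axes cm [-0.01 -0.01  8.4 ]  turn 0.001  after-turn cm [-0.02 -0.01  8.4 ]
[(np.float64(0.4532), np.float64(0.4057), 110)]
buttons [[0.4029, 0.3548], [0.4068, 0.3362], [0.3814, 0.3503], [0.3852, 0.3317]] [417, 408, 399, 398]
[0.3941 0.3432]
buttons [[0.404, 0.3587], [0.3821, 0.3357], [0.4078, 0.341], [0.3784, 0.3535]] [140, 137, 136, 134]
w8 [(np.float64(0.4416), np.float64(0.3154), 84), (np.float64(0.4249), np.float64(0.3957), 61), (np.float64(0.3611), np.float64(0.2986), 100), (np.float64(0.3444), np.float64(0.3791), 72)] [0.393  0.3472]
buttons [[0.3796, 0.3498], [0.4089, 0.3375], [0.3833, 0.3321], [0.4046, 0.3515]] [320, 319, 317, 63]
w3 [(np.float64(0.4428), np.float64(0.3117), 103), (np.float64(0.3624), np.float64(0.295), 100)] [0.3941 0.3427]
buttons [[0.3834, 0.3323], [0.3797, 0.3499], [0.4089, 0.3376], [0.4053, 0.3553]] [307, 306, 304, 300]
w10 [(np.float64(0.4428), np.float64(0.3119), 97), (np.float64(0.4261), np.float64(0.3923), 88), (np.float64(0.3624), np.float64(0.2951), 98), (np.float64(0.3456), np.float64(0.3755), 84)] [0.3943 0.3438]
```

The settled estimates put the mat at (0.3942, 0.3437), 11.8°, and the remote is nearly on it. Lowering.

```bash

python3 -m pendant '[[[0.02,-0.03,1.5],-0.004,0.8],[[0,0,1.5],0,0.8],[[0,0,1.5],0,0.8],[[0,0,1.5],0,0.8],[[0,0,1],0,0.8],[[0,0,0.5],0,0.8],[[0,0,0],0,0.8],[[0,0,0],0,0.8]]' >/dev/null
python3 - <<'E'
from h import *
d(.3946,.3437,.1845,191.8)
s=snap('wrist','w18');p=manip.get_state()['tcp_pos']
print(mat(s,(.395,.344)));print(buttons(s,p[:2],p[2]-.1685))
E
```

```text
t 29.82 tcp [0.3946 0.3439 0.1935] yaw -168.2 tilt 0.02 w 0.0381 gf 30.3 F [-0.4 -0.4 -0.5]
 now-axes cm [ 0.   -0.02  0.9 ]  turn 0.0  after-turn cm [ 0.   -0.02  0.9 ]
[(np.float64(0.4251), np.float64(0.3155), 70), (np.float64(0.4113), np.float64(0.3813), 70), (np.float64(0.3458), np.float64(0.3755), 104)]
buttons [[0.4024, 0.3547], [0.4063, 0.3362], [0.3809, 0.3501], [0.3848, 0.3316]] [408, 406, 402, 401]
[0.3936 0.3432]
```

```bash

python3 -m pendant '[[[-0.06,0.04,0.3],0,0.8],[[0,0,0.3],0,0.8],[[0,0,0.2],0,0.8],[[0,0,0.1],0,0.8],[[0,0,0],0,0.8],[[0,0,0],0,0.8],[[0,0,0],0,0.8],[[0,0,0],0,0.8]]'
```

```text
time_s: 30.53
tcp_pos: [0.3952, 0.3442, 0.1845]
tcp_rot: [-0.323, 3.125, -0.0]
ft_force: [0.2, -1.3, 4.9]
gripper_width: 0.0379
gripper_force: 31.4
```

```bash

python3 -m pendant '[[[0,0,0],0,0.7],[[0,0,0],0,0.5],[[0,0,0],0,0.3],[[0,0,-1],0,0.3],[[0,0,-2],0,0.2],[[0,0,-3],0,0.0],[[0,0,-3],0,0.0],[[0,0,-3],0,0.0]]' >/dev/null
python3 -m pendant '[[[0,-1,-2],0.12,0],[[0,0,-1],0.12,0],[[0,0,0],0.12,0],[[0,0,0],0.12,0],[[0,0,0],0.12,0],[[0,0,0],0.12,0],[[0,0,0],0.12,0],[[0,0,0],0.12,0]]' >/dev/null
python3 -m pendant '[[[0,0,0],0.12,0],[[0,0,0],0.12,0],[[0,0,0],0.12,0],[[0,0,0],0.12,0],[[0,0,0],0.12,0],[[0,0,0],0.12,0],[[0,0,0],0.12,0],[[0,0,0],0.12,0]]' >/dev/null
python3 -m pendant '[[[0,0,0],0.12,0],[[0,0,0],0.12,0],[[0,0,0],0,0],[[0,0,0],0,0],[[0,0,0],0,0],[[0,0,0],0,0],[[0,0,0],0,0],[[0,0,0],0,0]]' >/dev/null
python3 - <<'E'
from h import *
d(.405,.205,.33,67)
s=snap('wrist','w19');c=(.3942,.3437)
print(mat(s,c));print(buttons(s,c,.016))
o=ortho(s,c,.05,.014);print(rect(iswhite(o),c,.05))
E
```

```text
t 33.20 tcp [0.3971 0.3344 0.3342] yaw 68.1 tilt 0.01 w 0.0857 gf 0.0 F [-0.3 -0.4 -0.1]
 now-axes cm [-11.71   5.55   0.42]  turn 0.019  after-turn cm [-11.6    5.78   0.42]
[(np.float64(0.4429), np.float64(0.3116), 83), (np.float64(0.426), np.float64(0.392), 94), (np.float64(0.3457), np.float64(0.3753), 83)]
buttons [[0.3862, 0.332], [0.4077, 0.3366], [0.4037, 0.3551], [0.3823, 0.3506]] [389, 384, 384, 380]
[0.395  0.3436]
(array([0.39537746, 0.34557873], dtype=float32), np.float32(0.06750258), np.float32(0.04617214), np.float32(11.513824))
```

The remote is within 1 mm. On to the block.

```bash

python3 -m pendant '[[[-2.93,1.39,0],0,0],[[-2.93,1.39,0],0,0],[[-2.93,1.39,0],0,0],[[-2.93,1.39,0],0.019,0],[[0,0,0],0,0],[[0,0,0],0,0],[[0,0,0],0,0],[[0,0,0],0,0]]' >/dev/null
python3 - <<'E'
from h import *
d(.405,.205,.33,67)
s=snap('wrist','w20')
for c in((.405,.205),):
    o=ortho(s,c,.065,.027);g=o.astype(int)
    sat=o.max(-1).astype(int)-o.min(-1); print('top',rect((sat<25)&(o.max(-1)>60),c,.065)); print('notgreen',rect(~isgreen(o),c,.065))
cv2.imwrite('pics/w20c.png',np.hstack([o,s['frame'][0:260,200:460]])[:,:,::-1])
E
```

```text
t 33.92 tcp [0.4048 0.2062 0.3344] yaw 67.1 tilt 0.06 w 0.0854 gf 0.0 F [ 0.1  0.4 -0.6]
 now-axes cm [-0.1   0.06  0.44]  turn 0.001  after-turn cm [-0.1   0.06  0.44]
top (array([0.4060905 , 0.20946118], dtype=float32), np.float32(0.07747082), np.float32(0.05718396), np.float32(66.80141))
notgreen (array([0.4060909 , 0.20952034], dtype=float32), np.float32(0.07671882), np.float32(0.05704944), np.float32(66.59531))
```

View pics/w20c.png

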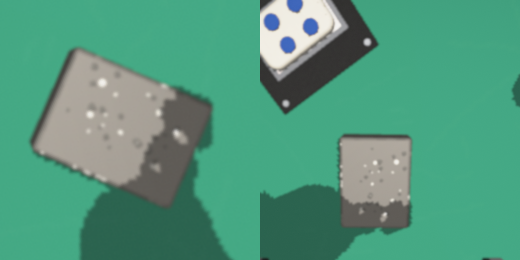

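The block's top face measures 77 x 57 mm, centre about (0.4057, 0.2085), axis 66.7°. I'll grasp it firmly.

```bash

python3 -m pendant '[[[0.25,0,2],0.005,0],[[0,0,2.5],0,0],[[0,0,2.5],0,0],[[0,0,2.5],0,0],[[0,0,2],0,0],[[0,0,2],0,0],[[0,0,1],0,0],[[0,0,0],0,0]]' 
python3 -c "
from h import *
d(.4057,.2085,.184,66.7)"
```

```text
time_s: 34.63
tcp_pos: [0.405, 0.2078, 0.1874]
tcp_rot: [-2.622, -1.729, 0.006]
ft_force: [0.4, 0.5, 0.4]
gripper_width: 0.0853
gripper_force: 0.0
t 34.63 tcp [0.405  0.2078 0.1874] yaw 66.8 tilt 0.21 w 0.0853 gf 0.0 F [0.4 0.5 0.4]
 now-axes cm [0.09 0.04 0.34]  turn 0.002  after-turn cm [0.09 0.04 0.34]
```

```bash

python3 -m pendant '[[[0.09,0.04,0.2],0,0.1],[[0,0,0.14],0,0.15],[[0,0,0],0,0.2],[[0,0,0],0,0.25],[[0,0,0],0,0.3],[[0,0,0],0,0.4],[[0,0,0],0,0.5],[[0,0,0],0,0.6]]' 80
python3 -m pendant '[[[0,0,0],0,0.6],[[0,0,0],0,0.6],[[0,0,0],0,0.6],[[0,0,-0.3],0,0.6],[[0,0,-0.7],0,0.6],[[0,0,-1],0,0.6],[[0,0,-1],0,0.6],[[0,0,0],0,0.6]]' 
```

```text
time_s: 35.3
tcp_pos: [0.4064, 0.2082, 0.187]
tcp_rot: [2.624, 1.726, 0.001]
ft_force: [-4.3, -1.2, 14.6]
gripper_width: 0.055
gripper_force: 82.5
time_s: 35.97
tcp_pos: [0.4072, 0.2082, 0.2178]
tcp_rot: [2.625, 1.726, 0.005]
ft_force: [1.3, 0.3, -7.2]
gripper_width: 0.0547
gripper_force: 86.9
```

Block lifted (7 N on the wrist). Carrying it to its mat.

```bash

python3 -m pendant '[[[0,0,-2],0,0.6],[[0,0,-2.5],-0.07,0.6],[[0,0,-2.5],-0.07,0.6],[[0,0,-2],-0.067,0.6],[[-2.33,1.65,0],0,0.6],[[-2.33,1.65,0],0,0.6],[[-2.33,1.65,0],0,0.6],[[-2.33,1.65,0],0,0.6]]' >/dev/null
python3 -m pendant '[[[-2.33,1.65,0],0,0.6],[[-2.33,1.65,0],0,0.6],[[-2.33,1.65,0],0,0.6],[[-2.33,1.65,0],0,0.6],[[-2.87,0,0],0,0.6],[[-2.87,0,0],0,0.6],[[-2.87,0,0],0,0.6],[[-2.87,0,0],0,0.6]]' >/dev/null
python3 -m pendant '[[[-2.87,0,0],0,0.6],[[-2.87,0,0],0,0.6],[[-2.87,0,0],0,0.6],[[-2.87,0,0],0,0.6],[[-2.87,0,0],0,0.6],[[-2.87,0,0],0,0.6],[[0,0,0],0,0.6],[[0,0,0],0,0.6]]'
python3 -m pendant '[[[0,0,0],0,0.6],[[0,0,0],0,0.6],[[0,0,0],0,0.6],[[0,0,0],0,0.6],[[0,0,0],0,0.6],[[0,0,0],0,0.6],[[0,0,0],0,0.6],[[0,0,0],0,0.6]]' >/dev/null
python3 - <<'E'
from h import *
d(.4445,-.281,.20,78.7)
s=snap('wrist','w21');c=(.4445,-.281)
for n in('w21','w7','w13'): print(n,mat(load(n),c))
p=manip.get_state()['tcp_pos'];c=p[:2]
o=ortho(s,c,.06,p[2]-.160);sat=o.max(-1).astype(int)-o.min(-1);print(rect((sat<25)&(o.max(-1)>70),c,.06))
E
```

```text
time_s: 37.97
tcp_pos: [0.4406, -0.2843, 0.3055]
tcp_rot: [-2.436, -1.983, 0.001]
ft_force: [1.0, 0.5, -6.5]
gripper_width: 0.0547
gripper_force: 89.0
t 38.63 tcp [ 0.4419 -0.2822  0.3058] yaw 78.6 tilt 0.00 w 0.0547 gf 89.0 F [ 0.3  0.3 -6.4]
 now-axes cm [ 0.17  0.23 10.58]  turn -0.003  after-turn cm [ 0.16  0.23 10.58]
w21 [(np.float64(0.4913), np.float64(-0.2486), 96), (np.float64(0.4107), np.float64(-0.2328), 95)]
w7 [(np.float64(0.4753), np.float64(-0.3294), 105), (np.float64(0.3947), np.float64(-0.3135), 104)]
w13 [(np.float64(0.4914), np.float64(-0.2489), 98), (np.float64(0.4756), np.float64(-0.3296), 99), (np.float64(0.4108), np.float64(-0.233), 104), (np.float64(0.395), np.float64(-0.3137), 101)]
(array([ 0.44203708, -0.28179523]), np.float64(0.07610248919448512), np.float64(0.05675418984968491), np.float64(78.51101920005831))
```

Mat centre is (0.4432, -0.2813) at 78.9°, and the block is centred in the hand. Lowering.

```bash

python3 -m pendant '[[[0.1,0.11,2],-0.005,0.6],[[0,0,2],0,0.6],[[0,0,2],0,0.6],[[0,0,2],0,0.6],[[0,0,1.5],0,0.6],[[0,0,0.5],0,0.6],[[0,0,0],0,0.6],[[0,0,0],0,0.6]]' >/dev/null
python3 - <<'E'
from h import *
d(.4432,-.2814,.19,78.9)
s=snap('wrist','w22');print(mat(s,(.4445,-.281)))
p=manip.get_state()['tcp_pos'];c=p[:2]
o=ortho(s,c,.06,p[2]-.160);sat=o.max(-1).astype(int)-o.min(-1);print(rect((sat<25)&(o.max(-1)>70),c,.06))
E
```

```text
t 39.35 tcp [ 0.4436 -0.2816  0.2063] yaw 78.8 tilt 0.03 w 0.0544 gf 89.0 F [ 0.3 -0.6 -7.4]
 now-axes cm [ 0.02 -0.04  1.63]  turn -0.001  after-turn cm [ 0.02 -0.04  1.63]
[(np.float64(0.4914), np.float64(-0.2488), 91), (np.float64(0.4106), np.float64(-0.2329), 87)]
(array([ 0.45070222, -0.28240416]), np.float64(0.07570643431185603), np.float64(0.0708109548738965), np.float64(78.9590577949165))
```

```bash

python3 -m pendant '[[[0,-0.03,0.4],0,0.6],[[0,0,0.4],0,0.6],[[0,0,0.3],0,0.6],[[0,0,0.2],0,0.6],[[0,0,0.15],0,0.6],[[0,0,0.1],0,0.6],[[0,0,0],0,0.6],[[0,0,0],0,0.6]]'
```

```text
time_s: 40.07
tcp_pos: [0.443, -0.2815, 0.1903]
tcp_rot: [2.427, 1.995, 0.0]
ft_force: [0.1, 0.7, -7.0]
gripper_width: 0.0546
gripper_force: 89.0
```

```bash

python3 -m pendant '[[[0,0,0.1],0,0.6],[[0,0,0.05],0,0.6],[[0,0,0],0,0.6],[[0,0,0],0,0.6],[[0,0,0],0,0.6],[[0,0,0],0,0.6],[[0,0,0],0,0.6],[[0,0,0],0,0.6]]'
```

```text
time_s: 40.73
tcp_pos: [0.443, -0.2814, 0.1901]
tcp_rot: [2.427, 1.994, -0.001]
ft_force: [-4.5, 3.0, 10.3]
gripper_width: 0.0545
gripper_force: 90.9
```

```bash

python3 -m pendant '[[[0,0,0],0,0.3],[[0,0,0],0,0.15],[[0,0,0],0,0],[[0,0,0],0,0],[[0,0,-1],0,0],[[0,0,-2],0,0],[[0,0,-3],0,0],[[0,0,-3],0,0]]' 20
python3 -m pendant '[[[-2,0,-3],0,0],[[-2,0,-2],0,0],[[-2,0,-1],0,0],[[-1,0,0],0,0],[[0,0,0],0,0],[[0,0,0],0,0],[[0,0,0],0,0],[[0,0,0],0,0]]' 20
python3 - <<'E'
from h import *
s=snap('wrist','w23');t=snap('top','t23');snap('side','s23');c=(.4432,-.2813)
print(mat(s,c))
o=ortho(s,c,.06,.030);sat=o.max(-1).astype(int)-o.min(-1)
for th in(70,90,110):print(rect((sat<25)&(o.max(-1)>th),c,.06))
# bottle & jar unmoved: compare top images
a=load('top0')['frame'].astype(int);b=t['frame'].astype(int)
for n,(u,v) in dict(bottle=(317,190),jar=(273,188),green=(195,237)).items():
    print(n,np.abs(a-b)[v-18:v+18,u-14:u+14].mean().round(2))
E
```

```text
time_s: 41.4
tcp_pos: [0.4426, -0.2812, 0.2799]
tcp_rot: [-2.426, -1.994, 0.0]
ft_force: [0.9, -0.1, -0.5]
gripper_width: 0.0852
gripper_force: 0.0
time_s: 42.07
tcp_pos: [0.4296, -0.3485, 0.3377]
tcp_rot: [-2.423, -1.996, -0.0]
ft_force: [-0.8, -0.2, 0.1]
gripper_width: 0.0853
gripper_force: 0.0
[(np.float64(0.4915), np.float64(-0.2485), 104), (np.float64(0.4755), np.float64(-0.3291), 100), (np.float64(0.4108), np.float64(-0.2326), 104), (np.float64(0.3949), np.float64(-0.3133), 94)]
(array([ 0.4433009 , -0.28067517], dtype=float32), np.float32(0.079278134), np.float32(0.062376276), np.float32(79.11448))
(array([ 0.4434195 , -0.28049695], dtype=float32), np.float32(0.078512676), np.float32(0.06176917), np.float32(79.28688))
(array([ 0.4432401 , -0.28050938], dtype=float32), np.float32(0.07800397), np.float32(0.06129791), np.float32(79.04595))
bottle 2.3
jar 2.26
green 2.38
```

The block is within 1 mm and 0.5° of its outline. The top-camera difference at the bottle and jar is only background noise, so they haven't moved. Handing in.

```bash
python3 -c "
from station import manip
print(manip.finish_job())"
```

```text
the job is handed in; nothing more can be done
None
```

The job is handed in after about 42 s of robot time: eraser, packet, remote and block each lie on their own mat, about 1 mm off the outline centre at most by camera, and the bottle and jar were not moved.

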